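# Seat the proud cartridge in the wide ink station

### The job

Press down the front edge of the wide ink station's lid so that its touch latch lets go and the lid springs up part-way, then push the lid back until it stands wide open, past upright. Then press the one cartridge that stands proud down fully home, level with its neighbours, and come away. Only press and push: do not draw the cartridge up, leave the slim station shut and leave the loose things on the table and on its lid alone.

Things in the scene. Friction and masses are not known exactly. Their poses are not given: they have to be found in the camera images.
- station_wide: the wider of two ink stations, a white box 170 mm deep (its x), 200 mm wide (its y), 111 mm high, its top a lid; origin at the centre of its underside, x from front (robot side) to rear, z up. Side walls, 12 mm thick, rise to 111 mm beside the lid, the front sill to 92 mm. Four grey cartridges stand in a row along y in the well under the lid.
- lid_wide (a joint): angle of the wide lid (rad): 0 shut and latched, grows as it swings up and back. Pressing its front middle down 6 to 8 mm (to -0.05 or its hard stop, -0.06; some 5 N) frees the catch; let up, a spring lifts it to about 1.0, where it rests. From there it swings on with a light push (1 N at the edge), stays where left, stops at 1.92; past 1.6 is wide open.
- lid_wide_hinge (a point): middle of the wide lid's hinge line, which runs along the station's y at its x = +75 mm, 103 mm above the table. The lid is 150 mm from hinge to front edge, 172 mm wide, 8 mm thick, its underside at the hinge line
- lid_wide_press (a point): the spot to press: small grey disc, 22 mm across, on top of the wide lid, on its middle line, 22 mm behind the front edge; moves with the lid; 111 mm above the table when shut
- lid_wide_edge (a point): middle of the lower front edge of the wide lid; moves with the lid
- cartridge (a joint): how far the 44 mm wide cartridge has been pushed down (m): 0.022 is fully home with its top level with its neighbours (hard stop), it starts at 0.006 to 0.012 (10 to 16 mm proud). It is stiff, takes about 6 N to push, and stays where it is left.
- cartridge_top (a point): centre of the top face of the 44 mm wide cartridge (96 mm along the station's x, 44 mm along its y), at x = +12, y = +25 mm in the station. Its three 30 mm wide neighbours (y = +69, -19, -55 mm) have their tops 75 mm above the table
- station_slim: the narrower ink station; white box 170 mm deep (its x) x 125 mm wide (its y) x 111 mm high, open at the top under a lid; origin at the centre of its underside on the table, x from the front (robot side) to the rear, z up. Its lid also has a touch latch and must stay shut.
- lid_slim (a joint): angle of the slim station's lid (rad), same kind as lid_wide: 0 is shut
- tape_roll: bystander: a clear roll of adhesive tape, 60 mm across, 19 mm high, lying on the lid of the slim station; origin under its centre
- stapler: bystander: a black desk stapler, 120 x 34 x 45 mm; origin under its centre
- ink_bottle: bystander: a white ink bottle with black cap, 58 mm across, 120 mm high; origin under its centre
- marker_cup: bystander: an empty white cup, 72 mm across, 85 mm high; origin under its centre
- spare_cartridge: bystander: a spare grey ink cartridge lying on the table, 96 x 30 x 55 mm; origin under its centre
- glue_jar: bystander: a glue jar, 68 mm across, 75 mm high; origin under its centre
- scraper: bystander: a flat scraper lying on the table; origin under its handle

How it is judged:
By the outcome, as a careful person would: the job done as asked, in the order asked, and still so for the second after the job is handed in, with the robot touching nothing.
It also fails if it takes over 51 s, if anything falls off the work surface, if the arm or the gripper's body presses on something with over 40 N, if the wrist force passes 120 N, or if a joint passes its speed limit or range.

### The arm

A 7-joint arm with a two-finger parallel gripper is mounted at the origin on the work surface. World frame = base frame: x ahead of the robot, y to its left, z up, the work surface at z = 0. Lengths are in m, angles in rad, forces in N, time in s.
With the tool pointing down it reaches from about 0.4 to 0.85 m from the base axis. Payload 10.4 kg.
Tool frame: the origin (TCP) lies at the very end of the fingers, on their centre line; the grasp point (between the pads) lies 19 mm behind it; z points along the fingers, y is the line along which they close (so a half turn about z gives the same grasp; the last joint's range is limited). The gripper opens to 85 mm and grips with 20 to 120 N. Pads are 22 mm wide; open, the fingers measure 114 mm over their backs; the gripper's body (76 mm by 85 mm) begins 54 mm behind the grasp point. The pads swing forward as they close: fully open they stand 13 mm farther back than shut.
Start: joints at [-1.281, 0.332, -0.065, 1.46, 0.022, 1.35, -0.088], TCP at [0.192, 0.595, 0.231] pointing down, gripper open.
Joint ranges: [-2.6, 2.6], [-0.5, 2.12], [-1.47, 1.34], [0.16, 2.42], [-1.27, 4.41], [0.06, 2.06], [-2.6, 2.6]. Speed limits (rad/s): [2.22, 2.22, 2.79, 2.79, 3.14, 3.14, 3.14].

### API

Orientations are given as a unit quaternion [x, y, z, w].
In Python, from workcell import * gives the robot as it stands.
- The arm moves only by the tool step_arm, never from a script. Its argument "commands" is one flat list of numbers, 7 for each row, row after row: the finger opening in mm, from 0 to 85.4, then the shift along the world's x, y, z as a fraction of full scale, then the turn, a rotation vector about the world's x, y, z as a fraction of full scale. A call has exactly 10 rows; each row is the pose to reach, as a shift and turn from the pose commanded when the call began, turning the shorter way round; what a row does not reach only later rows make up. Full scale, the value 1, is 0.6 m for a shift and pi rad for a turn. A row lasts 1/8 s, in which the tool goes at most 62.5 mm and 10.7 degrees, less where a joint would pass 70% of its speed; a pose out of reach is approached as far as the arm can. A call with a number of a shift or a turn outside -1 to 1 is refused whole. A call with a gripper value outside its range is refused whole. The fingers move at their own pace and stop on an object; "squeeze" is the grip in N (left out, the last holds). Time passes only in rows, so rows that repeat a pose let the fingers close, or fill a call up. It gives the time, the measured TCP pose, the force, the opening and the grip force at its end, in the units of the state.
- get_obs(): the state, without advancing time (a new reading comes with each control period).
- camera(name): name is "scene" or "top" or "wrist"; returns the picture (384x512x3 uint8, red, green, blue); there is no depth.
- camera_params(name): a dict with "mtx" (3x3 intrinsics, pixels), "extrinsics" (4x4, takes a point from world to camera coordinates); the wrist camera has in their place "tool_from_camera" (4x4, takes a point from camera to tool coordinates, whose origin is the TCP and whose axes are the flange's). Camera axes: x right, y down, z forward; pixel columns grow to the right and rows downward; lengths in m; the calibration is good to about 2 mm. A picture is of the moment at which its call begins: read the wrist's pose just before it. camera_params takes no time and is no camera call.
- hand_in(): hands the job in; it is judged then, once.
The state is a dict: "clock": time; "joint_pos": joint angles; "joint_velocities": joint speeds; "tau": joint torques, N m; "position": TCP position; "ee_rot": TCP orientation; "ft_force": force on the tool from outside, world axes, zero at the start; "torque": the same for the moment, N m; "grip_width": opening from 0.0 (shut) to 1.0 (fully open); "grasp_force": force on a finger pad.
Only numpy, scipy, OpenCV 4.12 (cv2) and the standard library are available. Lean on these libraries where they do the work, as an engineer would, in place of code of your own. Each camera call takes 0.05 s, during which the arm holds its last target. There are 200 camera calls.

## Working session

There is one attempt and no reset: what is moved stays moved. The work goes in short steps, Python scripts to look and compute and a tool call to move; the robot and the scene stay as the last step left them, time stands still between calls to the robot, and variables do not carry over. Pictures are saved under pics/ and viewed, at most 10 in all, crops included, and the job is handed in when it is done.

Besides the shell and the picture viewer there is one more tool, called after "Request:" as a command line: name --argument value ..., lists and objects as JSON in quotes. step_arm: Moves the arm, as the interface text tells. Its arguments: {"type":"object","properties":{"commands":{"type":"array","items":{"type":"number"}},"squeeze":{"type":"number"}},"required":["commands"]}

```bash
mkdir -p pics; python3 - <<'E'
from workcell import *
import cv2,numpy as np
o=get_obs();print(o['position'],o['ee_rot'],o['clock'],o['grip_width'])
for n in ['top','scene']:
    p=camera_params(n);print(n,np.round(p['mtx'],1).tolist(),np.round(p['extrinsics'],4).tolist())
    cv2.imwrite(f'pics/{n}0.png',camera(n)[:,:,::-1])
print(camera_params('wrist'))
E
```

```text
[0.19222354 0.59430027 0.23050516] [ 1.55761157e-01  9.87794487e-01 -7.12258082e-04 -7.71723827e-05] 0.0 0.9996999167912215
top [[395.4, 0.0, 264.1], [0.0, 395.4, 190.7], [0.0, 0.0, 1.0]] [[-0.0224, -0.9995, -0.0216, 0.0299], [-0.9969, 0.0239, -0.0743, 0.5181], [0.0748, 0.0198, -0.997, 1.1522], [0.0, 0.0, 0.0, 1.0]]
scene [[478.6, 0.0, 246.1], [0.0, 478.6, 189.8], [0.0, 0.0, 1.0]] [[0.8685, 0.4957, 0.0008, -0.4657], [0.3825, -0.6693, -0.6369, -0.1161], [-0.3152, 0.5534, -0.7709, 1.536], [0.0, 0.0, 0.0, 1.0]]
{'mtx': array([[293.43852492,   0.        , 255.47655117],
       [  0.        , 293.43852492, 186.94664327],
       [  0.        ,   0.        ,   1.        ]]), 'tool_from_camera': array([[-3.91179930e-04, -9.56165707e-01, -2.92825866e-01,
         7.47040776e-02],
       [ 9.99999646e-01, -5.92339740e-04,  5.98291253e-04,
        -2.39196651e-04],
       [-7.45517976e-04, -2.92825528e-01,  9.56165600e-01,
        -1.42718669e-01],
       [ 0.00000000e+00,  0.00000000e+00,  0.00000000e+00,
         1.00000000e+00]])}
```

View pics/top0.png

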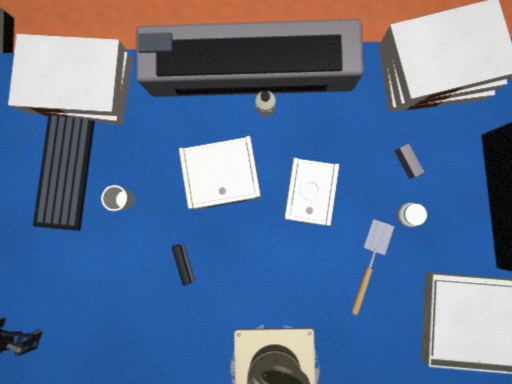

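View pics/scene0.png

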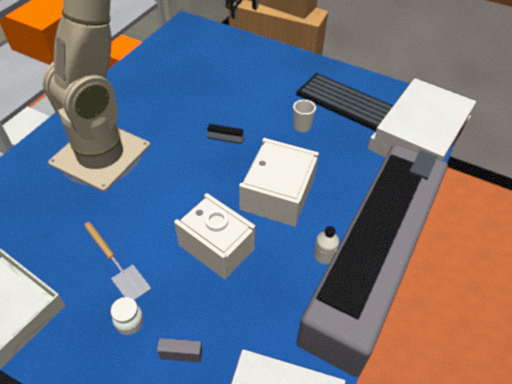

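The top view shows the wide station at about cols 180-260, rows 137-208, with its disc near (222,191). The slim station, with the tape, is at about (312,191). The scene view agrees, with the wide disc at (262,163). Next I'll measure the station pose.

```bash
cat > h.py <<'E'
from workcell import *
import cv2,numpy as np
from scipy.spatial.transform import Rotation as R
def ray(n,uv,z):
    p=camera_params(n);E=p['extrinsics'];d=np.linalg.inv(p['mtx'])@[uv[0],uv[1],1]
    d=E[:3,:3].T@d;c=-E[:3,:3].T@E[:3,3]
    return c+d*(z-c[2])/d[2]
def wray(o,uv,z):
    p=camera_params('wrist');T=np.eye(4);T[:3,:3]=R.from_quat(o['ee_rot']).as_matrix();T[:3,3]=o['position']
    T=T@p['tool_from_camera'];d=T[:3,:3]@np.linalg.inv(p['mtx'])@[uv[0],uv[1],1];c=T[:3,3]
    return c+d*(z-c[2])/d[2]
E
python3 - <<'E'
from h import *
for n,box,dx in [('top',(170,128,272,215),(222,191)),('scene',(235,135,322,225),(262,163))]:
    im=cv2.imread(f'pics/{n}0.png');g=im.min(2)
    x0,y0,x1,y1=box
    d=cv2.cvtColor(im,cv2.COLOR_BGR2GRAY)[dx[1]-7:dx[1]+8,dx[0]-7:dx[0]+8].astype(float)
    w=np.clip(190-d,0,None);w[d>190]=0
    yy,xx=np.mgrid[-7:8,-7:8];c=(dx[0]+(w*xx).sum()/w.sum(),dx[1]+(w*yy).sum()/w.sum())
    print(n,'disc',c,ray(n,c,.111),d.min(),np.median(d))
    if n=='top':
        for t in (160,200,220):
            m=(g[y0:y1,x0:x1]>t).astype(np.uint8)
            k=max(cv2.findContours(m,0,1)[0],key=cv2.contourArea)+[x0,y0]
            r=cv2.minAreaRect(k);P=np.array([ray(n,q,.111)[:2] for q in cv2.boxPoints(r)])
            print(t,np.round(P,4).tolist(),P.mean(0),np.linalg.norm(P-np.roll(P,1,0),axis=1),np.arctan2(*(P-np.roll(P,1,0)).T[::-1]))
E
```

```text
top disc (np.float64(221.72395833333334), np.float64(190.5)) [0.51505163 0.13202762 0.111     ] 166.0 250.0
160 [[0.6356, 0.2531], [0.6654, 0.0526], [0.4973, 0.0272], [0.4676, 0.2252]] [0.56649796 0.13951897] [0.17032204 0.20268902 0.1700288  0.20025739] [ 0.16453431 -1.42337213 -2.99133202  1.71956376]
200 [[0.6358, 0.2518], [0.6653, 0.0532], [0.498, 0.0279], [0.4686, 0.2241]] [0.56695564 0.13923217] [0.16949856 0.20079147 0.16920951 0.19839423] [ 0.16444211 -1.42337221 -2.99129061  1.71955722]
220 [[0.6375, 0.2372], [0.6647, 0.0544], [0.4983, 0.0292], [0.4712, 0.2098]] [0.56793393 0.13263561] [0.16852603 0.18476392 0.16826258 0.1825706 ] [ 0.16340571 -1.42336864 -2.99119868  1.71955326]
scene disc (np.float64(261.204780876494), np.float64(162.28446215139442)) [0.51150429 0.12994898 0.111     ] 115.0 243.0
```

```bash
python3 - <<'E'
import cv2
a=cv2.resize(cv2.imread('pics/top0.png')[125:220,165:280],None,fx=5,fy=5,interpolation=2)
cv2.imwrite('pics/c1.png',a)
E
```

```text
(no output)
```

View pics/c1.png

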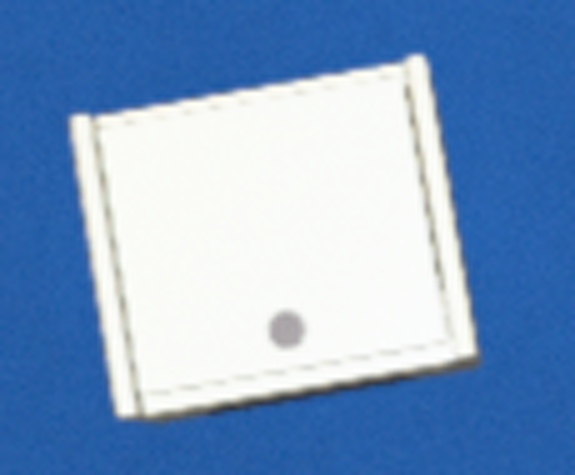

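The view confirms the walls, lid and disc. Station centre is (0.567,0.139) with yaw 0.155, and the disc from this pose agrees with the direct reading (0.515,0.132). I'll go above the disc with the fingers shut and turned to the station's yaw.

Request:
step_arm --commands '[0,0.27,-0.385,-0.05,0,0,0.075,0,0.538,-0.77,-0.1,0,0,0.149,0,0.538,-0.77,-0.1,0,0,0.149,0,0.538,-0.77,-0.1,0,0,0.149,0,0.538,-0.77,-0.1,0,0,0.149,0,0.538,-0.77,-0.1,0,0,0.149,0,0.538,-0.77,-0.1,0,0,0.149,0,0.538,-0.77,-0.1,0,0,0.149,0,0.538,-0.77,-0.1,0,0,0.149,0,0.538,-0.77,-0.1,0,0,0.149]'

```text
clock: 1.35
position: [0.5167, 0.1275, 0.1706]
ee_rot: [-0.074, 0.997, -0.001, -0.0]
ft_force: [-0.6, 0.4, -0.2]
grip_width: 0.0
grasp_force: 0.0
```

```bash
python3 - <<'E'
from h import *
im=camera('wrist');o=get_obs();print(o['position'],o['joint_velocities'].round(3) if hasattr(o['joint_velocities'],'round') else o['joint_velocities'])
cv2.imwrite('pics/w1.png',im[:,:,::-1])
E
```

```text
[0.51596076 0.12970802 0.17070653] [-0.041 -0.017 -0.054  0.01  -0.006  0.005 -0.036]
```

View pics/w1.png

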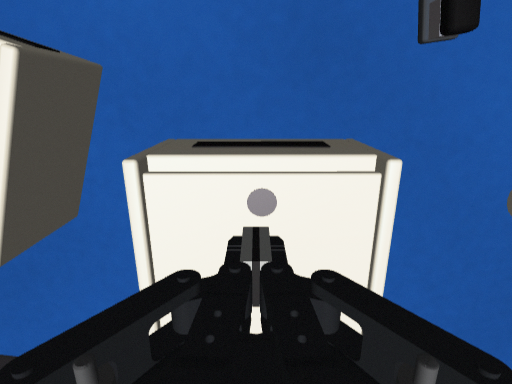

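The wrist view shows the disc at (262,202) on the lid's middle line, just ahead of the shut fingers. The offset is only a few mm, and the arm was still settling toward it. Pressing now.

Request:
step_arm --commands '[0,0,0,-0.04,0,0,0,0,0,0,-0.08,0,0,0,0,0,0,-0.096,0,0,0,0,0,0,-0.1,0,0,0,0,0,0,-0.103,0,0,0,0,0,0,-0.106,0,0,0,0,0,0,-0.109,0,0,0,0,0,0,-0.111,0,0,0,0,0,0,-0.111,0,0,0,0,0,0,-0.111,0,0,0]'

```text
clock: 2.65
position: [0.5152, 0.1333, 0.1055]
ee_rot: [-0.078, 0.997, 0.0, 0.0]
ft_force: [-2.6, 0.9, 6.3]
grip_width: 0.002
grasp_force: 3.1
```

Request:
step_arm --commands '[0,0,0,-0.002,0,0,0,0,0,0,-0.004,0,0,0,0,0,0,-0.005,0,0,0,0,0,0,-0.005,0,0,0,0,0,0,-0.005,0,0,0,0,0,0,-0.005,0,0,0,0,0,0,-0.005,0,0,0,0,0,0,-0.005,0,0,0,0,0,0,-0.005,0,0,0,0,0,0,-0.005,0,0,0]'

```text
clock: 3.9
position: [0.5153, 0.1332, 0.1033]
ee_rot: [-0.078, 0.997, 0.001, 0.0]
ft_force: [-8.1, 0.2, 14.9]
grip_width: 0.003
grasp_force: 7.7
```

Request:
step_arm --commands '[0,-0.01,-0.0015,0.03,0,0,0,0,-0.06,-0.009,0.08,0,0,0,0,-0.099,-0.015,0.165,0,0,0,0,-0.099,-0.015,0.165,0,0,0,0,-0.099,-0.015,0.165,0,0,0,0,-0.099,-0.015,0.165,0,0,0,0,-0.099,-0.015,0.165,0,0,0,0,-0.099,-0.015,0.165,0,0,0,0,-0.099,-0.015,0.165,0,0,0,0,-0.099,-0.015,0.165,0,0,0]'

```text
clock: 5.15
position: [0.4557, 0.1237, 0.2006]
ee_rot: [-0.078, 0.997, -0.0, -0.0]
ft_force: [0.1, -0.3, -0.5]
grip_width: 0.003
grasp_force: 0.0
```

```bash
python3 - <<'E'
from h import *
print(get_obs()['position'])
a=camera('scene')[90:290,150:350,::-1];b=camera('wrist')[:,:,::-1]
a=cv2.resize(a,(384,384),interpolation=2);b=cv2.resize(b,(410,307));b=cv2.copyMakeBorder(b,0,77,0,0,0)
cv2.imwrite('pics/s2.png',np.hstack([a,b]))
E
```

```text
[0.45572782 0.12367058 0.2006493 ]
```

View pics/s2.png

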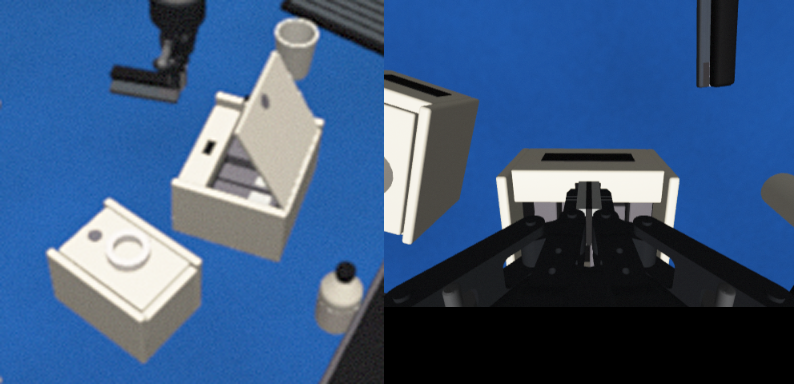

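The lid has sprung part-way up and the fingers are clear in front of it. I'll push it back at z ≈ 0.205.

Request:
step_arm --commands '[0,0.07,0.011,0.008,0,0,0,0,0.14,0.022,0.008,0,0,0,0,0.17,0.0265,0.008,0,0,0,0,0.2,0.031,0.008,0,0,0,0,0.23,0.036,0.008,0,0,0,0,0.255,0.04,0.008,0,0,0,0,0.28,0.0435,0.008,0,0,0,0,0.3,0.0465,0.008,0,0,0,0,0.32,0.05,0.008,0,0,0,0,0.33,0.0515,0.008,0,0,0]'

```text
clock: 6.5
position: [0.6541, 0.1547, 0.2052]
ee_rot: [-0.078, 0.997, -0.0, -0.0]
ft_force: [-0.4, -0.2, -0.4]
grip_width: 0.006
grasp_force: 0.4
```

```bash
python3 - <<'E'
from h import *
print(get_obs()['position'],get_obs()['ft_force'])
a=camera('scene')[60:260,150:350,::-1];b=camera('wrist')[:,:,::-1]
a=cv2.resize(a,(384,384),interpolation=2);b=cv2.resize(b,(410,307));b=cv2.copyMakeBorder(b,0,77,0,0,0)
cv2.imwrite('pics/s3.png',np.hstack([a,b]))
E
```

```text
[0.65411434 0.15467239 0.20521081] [-0.38686449 -0.23747734 -0.40970653]
```

View pics/s3.png

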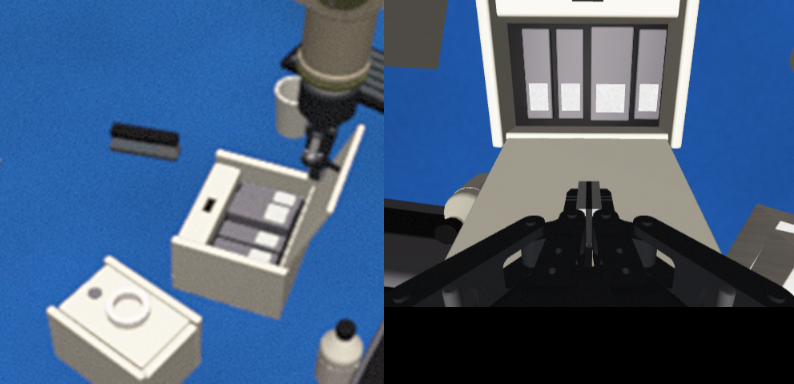

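The lid is past upright, at roughly 1.8 rad by geometry. The wrist view shows the four cartridges, with the wide one at about (284,92) in full-size pixels. I'll retreat to above it and refine from the wrist camera.

Request:
step_arm --commands '[0,-0.04,-0.006,0,0,0,0,0,-0.132,0.0185,0,0,0,0,0,-0.132,0.0185,0,0,0,0,0,-0.132,0.0185,-0.08,0,0,0,0,-0.132,0.0185,-0.15,0,0,0,0,-0.132,0.0185,-0.15,0,0,0,0,-0.132,0.0185,-0.15,0,0,0,0,-0.132,0.0185,-0.15,0,0,0,0,-0.132,0.0185,-0.15,0,0,0,0,-0.132,0.0185,-0.15,0,0,0]'

```text
clock: 7.85
position: [0.5748, 0.1658, 0.1162]
ee_rot: [-0.078, 0.997, 0.0, 0.0]
ft_force: [0.8, 0.1, 0.2]
grip_width: -0.0
grasp_force: 0.0
```

```bash
python3 - <<'E'
from h import *
o=get_obs();print(o['position'],o['ft_force'])
p=wray({'position':[.6541,.1547,.2052],'ee_rot':[-.078,.997,0,0]},(284,92),.088)
b=np.array([.567,.1393]);y=.155;M=np.array([[np.cos(y),np.sin(y)],[-np.sin(y),np.cos(y)]])
print('cart in station',M@(p[:2]-b),'tcp',M@(o['position'][:2]-b))
a=camera('scene')[60:260,150:350,::-1];b=camera('wrist')[:,:,::-1]
a=cv2.resize(a,(384,384),interpolation=2);b=cv2.resize(b,(410,307));b=cv2.copyMakeBorder(b,0,77,0,0,0)
cv2.imwrite('pics/s4.png',np.hstack([a,b]))
E
```

```text
[0.57480243 0.16576524 0.11615298] [0.80638394 0.10984526 0.23947143]
cart in station [0.00959759 0.02568613] tcp [0.0117946  0.02494342]
```

View pics/s4.png

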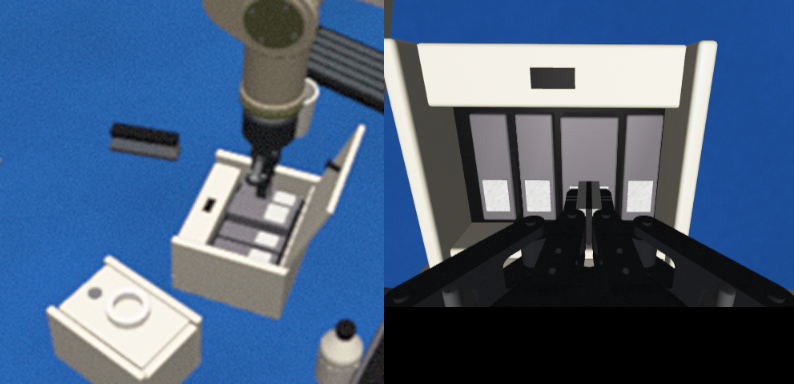

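The fingers are over the wide cartridge, the lid stays open, and the measured cartridge agrees within 3 mm. Pressing down.

Request:
step_arm --commands '[0,0,0,-0.02,0,0,0,0,0,0,-0.035,0,0,0,0,0,0,-0.043,0,0,0,0,0,0,-0.049,0,0,0,0,0,0,-0.055,0,0,0,0,0,0,-0.06,0,0,0,0,0,0,-0.064,0,0,0,0,0,0,-0.066,0,0,0,0,0,0,-0.067,0,0,0,0,0,0,-0.067,0,0,0]'

```text
clock: 9.2
position: [0.5746, 0.1657, 0.0754]
ee_rot: [-0.078, 0.997, 0.0, 0.0]
ft_force: [-1.6, -1.1, 3.5]
grip_width: 0.003
grasp_force: 1.4
```

Nearly home. I'll press a little further until the stop shows in the force.

Request:
step_arm --commands '[0,0,0,-0.002,0,0,0,0,0,0,-0.003,0,0,0,0,0,0,-0.004,0,0,0,0,0,0,-0.005,0,0,0,0,0,0,-0.005,0,0,0,0,0,0,-0.005,0,0,0,0,0,0,-0.005,0,0,0,0,0,0,-0.005,0,0,0,0,0,0,-0.005,0,0,0,0,0,0,-0.005,0,0,0]'

```text
clock: 10.45
position: [0.5748, 0.1658, 0.075]
ee_rot: [-0.077, 0.997, 0.001, 0.0]
ft_force: [-13.1, -3.9, 28.5]
grip_width: 0.0
grasp_force: 14.3
```

The hard stop is reached at z = 0.075. Coming away: straight up, then back.

Request:
step_arm --commands '[0,0,0,0.03,0,0,0,0,0,0,0.12,0,0,0,0,0,0,0.22,0,0,0,0,-0.05,-0.008,0.25,0,0,0,0,-0.14,-0.022,0.25,0,0,0,0,-0.22,-0.034,0.25,0,0,0,0,-0.22,-0.034,0.25,0,0,0,0,-0.22,-0.034,0.25,0,0,0,0,-0.22,-0.034,0.25,0,0,0,0,-0.22,-0.034,0.25,0,0,0]'

```text
clock: 11.7
position: [0.4431, 0.1453, 0.2221]
ee_rot: [-0.077, 0.997, -0.0, -0.0]
ft_force: [-0.4, -1.3, 0.4]
grip_width: 0.0
grasp_force: 0.0
```

```bash
python3 - <<'E'
from h import *
o=get_obs();print(o['position'],o['ft_force'])
a=camera('scene')[60:260,150:350,::-1];b=camera('top')[110:230,160:360,::-1]
a=cv2.resize(a,(384,384),interpolation=2);b=cv2.resize(b,(410,246),interpolation=2);b=cv2.copyMakeBorder(b,0,138,0,0,0)
cv2.imwrite('pics/s5.png',np.hstack([a,b]))
E
```

```text
[0.44312536 0.14530435 0.22210677] [-0.37375034 -1.32575846  0.38188018]
```

View pics/s5.png

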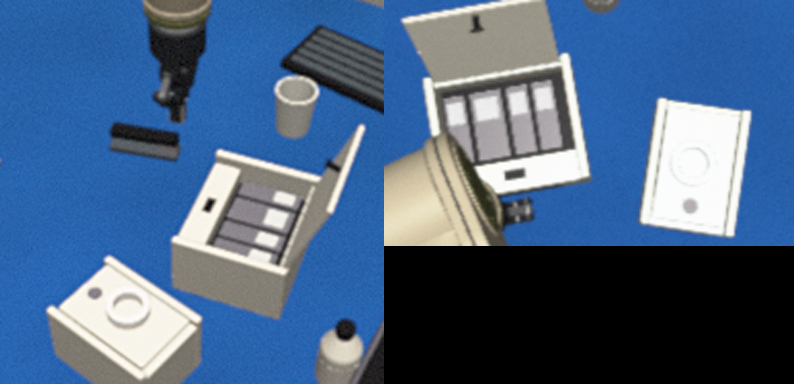

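The lid is wide open, the four cartridges are level, the slim station is shut with its tape in place, and the arm is clear.

```bash
python3 -c "
from workcell import *
print(hand_in())"
```

```text
the job is handed in; nothing more can be done
None
```

The job is handed in at about 12 s on the clock: the wide lid stands open past upright (about 1.8 rad, estimated), the proud cartridge is pressed to its stop level with its neighbours, the slim station is still shut with its tape in place, and the arm is clear.

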